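# Push the mill roll up its ramp to the stop

## Task

Put the spare rolling-mill roll up on its rest: with the fingertips push the steel roll, so that it rolls up the wooden ramp slowly and steadily, over the crest until it lies against the stop block at the top, then take the fingers away. Never let it get away and run back down, and do not grip, lift or carry it. Leave the other things on the bench where they are.

Things in the scene. Friction and masses are not known exactly. Their poses are not given: they have to be found in the camera images.
- ramp: Wooden ramp fixed to the bench, 218 mm long, 84 mm wide. Origin on the bench under it; x uphill, y across, z up. Rolling floor along the middle (x, height in mm): flat foot (-96, 8) to (-45, 8), straight 10 deg incline to the crest (65, 28), gentle fall to the stop (100, 25). Floor is 64 mm wide between two 9 mm cheeks that stand 8 mm above it. A roll let go on the incline runs back down.
- ramp_foot (a point): Middle of the flat foot's floor, at x -71, height 8 mm in the ramp's frame. Below it a low lip crosses the ramp from x -102 to -96 mm, its top at height 14 mm.
- ramp_crest (a point): Middle of the crest, the floor's highest line, at x 65, height 28 mm in the ramp's frame. Beyond it the floor falls 5 deg to the stop, so a roll past it settles against the stop by itself.
- ramp_stop (a point): Middle of the steel face of the stop block where the floor meets it, at x 100, height 25 mm in the ramp's frame. The block is 84 mm wide, its top at height 52 mm.
- mill_roll: Polished, oily (slippery) steel roll, 36 mm diameter, 60 mm long, with a 12 mm thick, 12 mm long journal at each end (84 mm over all), about 0.45 kg. Origin in its middle; y is its long axis; x and z turn as it rolls. Starts lying across the foot of the ramp. At the stop its middle is at x 82, height 45 mm in the ramp's frame; on the flat foot at height 26.
- wire_spool: Spool of binding wire, wooden flanges, 44 mm diameter, 34 mm high, standing beside the ramp; origin under its middle. A bystander.
- felt_stick: Pale felt stick, 105 x 17 x 12 mm, lying beside the upper half of the ramp; origin under its middle, y along it. A bystander.
- borax_cone: White borax cone, 29 mm diameter, 41 mm high, standing on the other side of the ramp; origin under its middle. A bystander.
- ring_clamp: Wooden ring clamp, 118 mm long along its y, 26 mm thick, lying to the left of the ramp; origin under its middle. A bystander.
- tweezers: Steel tweezers, 142 mm long along its y, 14 mm wide, 9 mm high, lying to the left of the ring clamp; origin under its middle. A bystander.
There are look-alikes about, which are no part of the job. What is shaped like the mill_roll but red is not meant.

How it is judged (in metres and radians):
On the way:
1. the roll is turning as it is pushed up the incline, borne by the ramp (x of mill_roll in the frame of ramp between 0 and 0.055 m and contact force between mill_roll and ramp above 0.3 N and angular speed of mill_roll above 0.3 rad/s).
At the end, for the whole second after the job is handed in: The roll lies at rest on the ramp beyond the crest, within 3 mm of touching the stop block, straight across the ramp (within 0.1 rad); the other things are within 20 mm of where they were (x of mill_roll in the frame of ramp between 0.079 and 0.086 m and z of mill_roll in the frame of ramp between 0.04 and 0.049 m and angle between the y axis of mill_roll and the y axis of ramp, either way round below 0.1 rad and contact force between mill_roll and ramp above 0.3 N and linear speed of mill_roll below 0.02 m/s and distance of each of wire_spool, felt_stick, borax_cone, ring_clamp, tweezers from where it was at the start of the episode below 0.02 m).
It fails at once if the roll runs free (faster than 0.3 m/s: rolled back or was knocked) (linear speed of mill_roll above 0.3 m/s).
It fails at once if the roll is lifted more than about 12 mm off the ramp (z of mill_roll in the frame of ramp above 0.058 m or (x of mill_roll in the frame of ramp below 0.03 m and z of mill_roll in the frame of ramp above 0.052 m) or (x of mill_roll in the frame of ramp below -0.03 m and z of mill_roll in the frame of ramp above 0.042 m)).
It fails at once if the roll leaves the ramp (z of mill_roll in the frame of ramp below 0.015 m or y of mill_roll in the frame of ramp above 0.02 m or y of mill_roll in the frame of ramp below -0.02 m).
It fails at once if another thing on the bench is displaced by more than 20 mm (distance of any of wire_spool, felt_stick, borax_cone, ring_clamp, tweezers from where it was at the start of the episode above 0.02 m).
It also fails if it takes over 32 s, if anything falls off the work surface, if the arm or the gripper's body presses on something with over 40 N, if the wrist force passes 120 N, or if a joint passes its speed limit or range.

## Robot

A 6-joint arm with a two-finger parallel gripper is mounted at the origin on a cart in front of the work surface, level with it; the furniture and walls round the work are solid. World frame = base frame: x ahead of the robot, y to its left, z up, the work surface at z = 0. Lengths are in mm, angles in rad, forces in N, time in s.
With the tool pointing down it reaches from about 250 to 800 mm from the base axis. Payload 8.5 kg.
Tool frame: the origin (TCP) lies on the centre line of the jaws, within the pads' length; the fingertips stand 22 mm ahead of it and the grasp point (between the pads) lies 3 mm ahead of it (tcp_to_tips is the distance from the TCP to the fingertips, in mm); z points along the fingers, y is the direction in which the jaws open and shut (so a half turn about z gives the same grasp; the last joint's range is limited). The gripper opens to 85 mm and grips with 20 to 120 N. Pads are 22 mm wide; open, the fingers measure 114 mm over their backs; the gripper's body (76 mm by 85 mm) begins 54 mm behind the grasp point. The pads swing forward as they close: fully open they stand 13 mm farther back than shut.
Start: joints at [1.182, 0.238, -0.013, 1.319, 0, 1.571], TCP at [198.998, 485.776, 232.176] pointing down, gripper open.
Joint ranges: [-2.66, 2.66], [-1.03, 1.9], [-1.14, 1.46], [-1.82, 2.27], [-1.45, 1.34], [-3.14, 3.14]. Speed limits (rad/s): [2.22, 2.22, 2.79, 3.14, 3.14, 3.14].

## Interface

Orientations are given as [roll, pitch, yaw] about the fixed x, y, z axes, in that order (R = Rz(yaw) Ry(pitch) Rx(roll)).
In Python, from workcell import * gives the robot as it stands.
- The arm moves only by the tool servo_tool, never from a script. Its argument "motion" is a list that holds one entry, the list of rows, each a list of 7 numbers: the finger opening in m, from 0 to 0.0854, then the shift along the world's x, y, z in m, then the turn, a rotation vector about the world's x, y, z in degrees. In form: [[[hand, tx, ty, tz, rx, ry, rz], ...]]. A call has 1 to 10 rows; each row shifts and turns the commanded pose from where the row before left it; what a row does not reach is not made up. A row lasts 1/8 s, in which the tool goes at most 62.5 mm and 10.7 degrees, less where a joint would pass 70% of its speed; a pose out of reach is approached as far as the arm can. A call with a gripper value outside its range is refused whole. The fingers move at their own pace and stop on an object; "force" is the grip in N (left out, the last holds). Time passes only in rows, so rows that do not move let the fingers close. It gives the time, the measured TCP pose, the force and the opening at its end, in the units of the state.
- get_obs(): the state, without advancing time (a new reading comes with each control period).
- capture(name): name is "side" or "top" or "wrist"; returns a dict with "color" (400x640x3 uint8, red, green, blue), "K" (3x3 intrinsics, pixels), "view" (4x4, takes a point from world to camera coordinates); the wrist camera has in their place "T_tool_cam" (4x4, takes a point from camera to tool coordinates, whose origin is the TCP and whose axes are the flange's). Camera axes: x right, y down, z forward; pixel columns grow to the right and rows downward; lengths in mm; the calibration is good to about 2 mm. A picture is of the moment at which its call begins: read the wrist's pose just before it. There is no depth.
- close_job(): hands the job in, once; it reports no verdict.
The state is a dict: "clock": time; "q": joint angles; "qvel": joint speeds; "joint_efforts": joint torques, N m; "ee_pos": TCP position; "orientation": TCP orientation; "contact_force": force on the tool from outside, world axes, zero at the start; "moment": the same for the moment, N m; "finger_gap": opening from 0.0 (shut) to 1.0 (fully open).
Only numpy, scipy, OpenCV 4.12 (cv2) and the standard library are available. Lean on these libraries where they do the work, as an engineer would, in place of code of your own. Each camera call takes 0.05 s, during which the arm holds its last target.

## Working session

There is one attempt and no reset: what is moved stays moved. The work goes in short steps, Python scripts to look and compute and a tool call to move; the robot and the scene stay as the last step left them, time stands still between calls to the robot, and variables do not carry over. Pictures are saved under pics/ and viewed, and the job is handed in when it is done.

Besides the shell and the picture viewer there is one more tool, called after "Request:" as name([rows], argument=value, ...), one row to a line, values as JSON. servo_tool: Moves the arm, as the interface text tells. Its arguments: {"type":"object","properties":{"motion":{"type":"array"},"force":{"type":"number"}},"required":["motion"]}

```bash
mkdir -p pics
python3 - <<'E'
from workcell import *
import cv2,json,numpy as np
o=get_obs();print(o)
for n in("side","top","wrist"):
    c=capture(n);cv2.imwrite(f"pics/{n}0.png",c["color"][:,:,::-1])
    print(n,{k:np.round(v,3).tolist() for k,v in c.items() if k!="color"})
E
```

```text
{'clock': 0.0, 'q': array([ 1.18199198e+00,  2.38782661e-01, -1.42609862e-02,  1.31922175e+00,
        2.66780486e-05,  1.57080380e+00]), 'qvel': array([ 6.77457541e-04, -4.46157189e-04,  1.37996991e-03, -4.73195422e-04,
        9.84615516e-04, -6.97789940e-05]), 'joint_efforts': array([ 1.92953048e-03, -5.38786876e+01,  3.46441948e+01,  1.80227350e-02,
        1.86673715e-04, -1.62052311e-05]), 'ee_pos': array([198.84848393, 485.42282072, 231.57403293]), 'orientation': array([-3.14012359e+00, -2.66670468e-05,  2.75278080e+00]), 'contact_force': array([-1.04978862, -0.49492547, -0.47816696]), 'moment': array([ 0.03400966, -0.02866128,  0.0469191 ]), 'finger_gap': 0.9948512997520335}
side {'K': [[397.042, 0.0, 318.777], [0.0, 397.042, 200.828], [0.0, 0.0, 1.0]], 'view': [[0.966, -0.26, 0.002, -522.285], [-0.141, -0.532, -0.835, 54.642], [0.218, 0.806, -0.55, 847.055], [0.0, 0.0, 0.0, 1.0]]}
top {'K': [[420.698, 0.0, 320.887], [0.0, 420.698, 199.019], [0.0, 0.0, 1.0]], 'view': [[-0.13, -0.991, -0.004, -32.728], [-0.966, 0.128, -0.226, 542.896], [0.224, -0.026, -0.974, 778.454], [0.0, 0.0, 0.0, 1.0]]}
wrist {'K': [[315.522, 0.0, 319.099], [0.0, 315.522, 198.795], [0.0, 0.0, 1.0]], 'T_tool_cam': [[-0.0, -0.964, -0.265, 67.418], [1.0, -0.0, -0.001, 0.185], [0.001, -0.265, 0.964, -140.842], [0.0, 0.0, 0.0, 1.0]]}
```

View pics/side0.png

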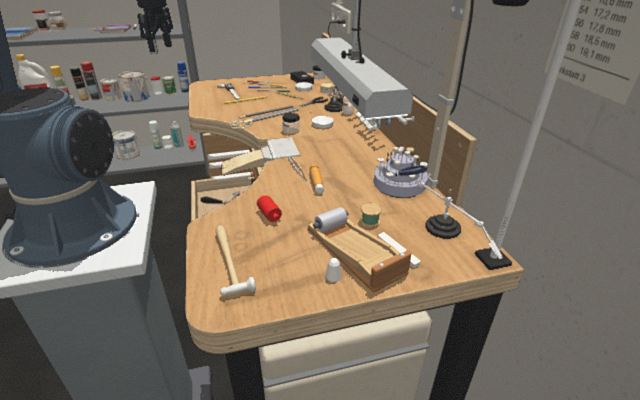

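View pics/top0.png

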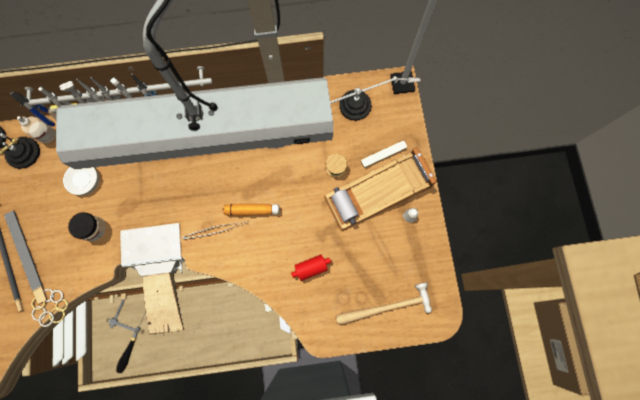

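View pics/wrist0.png

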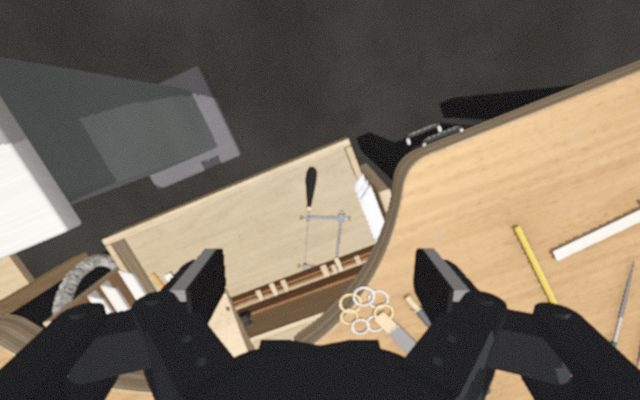

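The candidates are the grey steel roll (side (331,220), top (345,206)) lying on the ramp, and the red look-alike (side (268,208), top (311,267)) on the bench, which is not meant. I choose the grey one and check it in a close crop.

Run:
```python
import cv2
t=cv2.imread("pics/top0.png")[135:240,310:450];s=cv2.imread("pics/side0.png")[190:300,290:430]
cv2.imwrite("pics/crop_t.png",cv2.resize(t,None,fx=5.6,fy=5.6,interpolation=cv2.INTER_CUBIC))
cv2.imwrite("pics/crop_s.png",cv2.resize(s,None,fx=5.4,fy=5.4,interpolation=cv2.INTER_CUBIC))
```

```text
(no output)
```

View pics/crop_t.png

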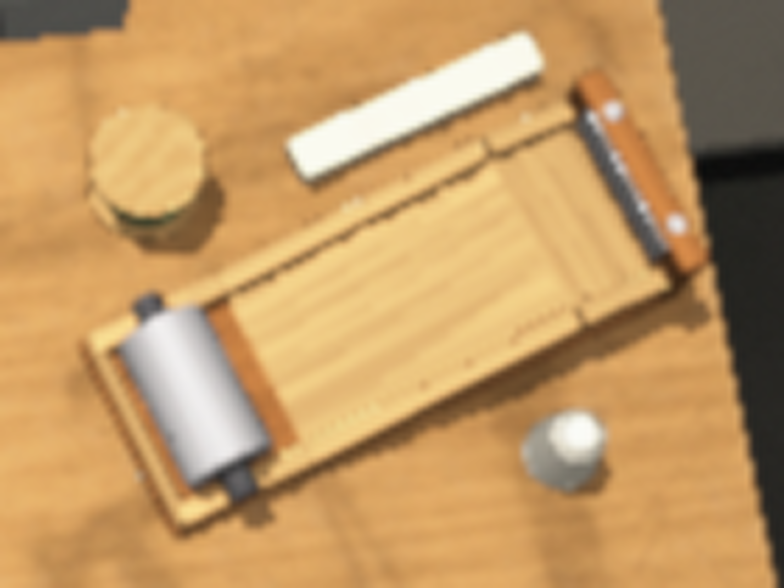

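View pics/crop_s.png

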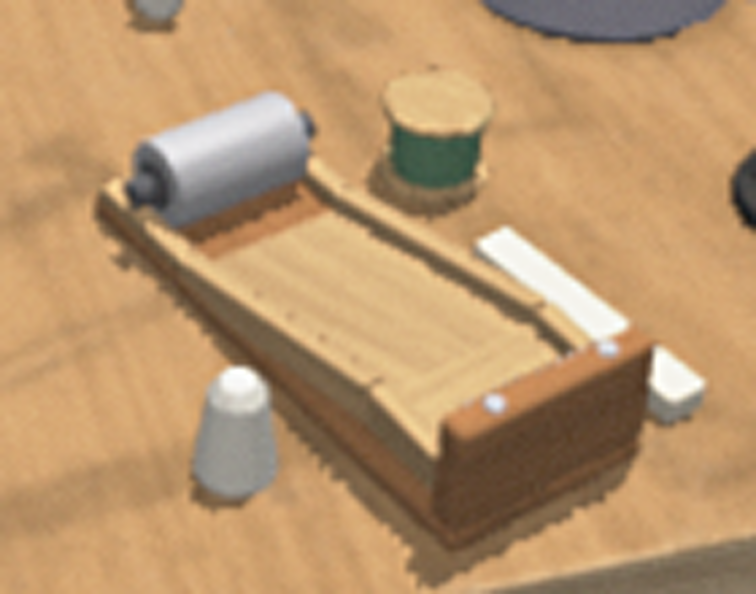

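The crops show the grey steel roll with two dark journals on the foot of the ramp. The spool is on the left, the felt stick is upper left, the cone is on the right, and the stop block is at the far end.

```bash
cat > h.py <<'E'
from workcell import *
import cv2,numpy as np
def cam(c):return np.array(c["K"]),np.array(c["view"])
def ray(K,V,uv,z):
    d=V[:3,:3].T@np.linalg.inv(K)@np.array([uv[0],uv[1],1.]);o=-V[:3,:3].T@V[:3,3]
    return o+d*(z-o[2])/d[2]
def proj(K,V,P):
    p=K@(V[:3,:3]@np.asarray(P,float)+V[:3,3]);return p[:2]/p[2]
E
python3 - <<'E'
from h import *
ct=capture("top");cs=capture("side");T=cam(ct);S=cam(cs)
ft=lambda u,v:((u+.5)/5.6-.5+310,(v+.5)/5.6-.5+135)
fs=lambda u,v:((u+.5)/5.4-.5+290,(v+.5)/5.4-.5+190)
def R(n,C,uv,z):p=ray(*C,uv,z);print(n,np.round(p,1));return p
a=R("T foot L",T,ft(86,342),16);b=R("T foot R",T,ft(181,526),16)
c=R("T stop L rear",T,ft(603,68),52);d=R("T stop R rear",T,ft(706,260),52)
e=R("T stop L front",T,ft(575,85),52);f=R("T stop R front",T,ft(683,275),52)
R("S stop L rear",S,fs(652,345),52);R("S stop R rear",S,fs(445,430),52)
R("S foot R",S,fs(100,185),16);R("S stop R rear bottom",S,fs(455,545),0)
print(np.hypot(*(a-b)[:2]),np.hypot(*(c-d)[:2]),np.linalg.norm(((c+d)/2-(a+b)/2)[:2]))
R("T journal L",T,ft(148,306),26);R("T journal R",T,ft(240,482),26)
R("T spool top",T,ft(148,160),34);R("felt",T,ft(416,108),12);R("cone tip",T,ft(577,435),41)
m=(c+d)/2-(a+b)/2;print("yaw",np.degrees(np.arctan2(m[1],m[0])),np.degrees(np.arctan2(*( (a-b)[[0]][0]*-1,(a-b)[1]))),np.degrees(np.arctan2(-(c-d)[0],(c-d)[1])))
# refine: red/lamp heights
E
```

```text
T foot L [ 550.6 -114.1   16. ]
T foot R [ 476.5 -139.7   16. ]
T stop L rear [ 620.6 -316.9   52. ]
T stop R rear [ 542.9 -340.7   52. ]
T stop L front [ 615.4 -305.4   52. ]
T stop R front [ 538.5 -331.3   52. ]
S stop L rear [ 621.9 -317.9   52. ]
S stop R rear [ 542.1 -337.9   52. ]
S foot R [ 480.  -140.2   16. ]
S stop R rear bottom [ 549.7 -338.     0. ]
78.43707393947872 81.2675060001506 213.1437908034576
T journal L [ 559.  -138.5   26. ]
T journal R [ 488.3 -162.8   26. ]
T spool top [ 613.1 -145.8   34. ]
felt [ 627.3 -253.5   12. ]
cone tip [ 486.9 -285.2   41. ]
yaw -71.33459619308994 -70.93536601907618 -73.00851432280402
```

Run:
```python
from h import *
ct=capture("top");cs=capture("side");T=cam(ct);S=cam(cs)
for z in(0,200,400): print(z,ray(*T,(330,137),z).round(),ray(*S,(410,110),z).round())
o=np.array([545.5,-221.2]);a=np.radians(-71.5);u=np.array([np.cos(a),np.sin(a)]);l=np.array([-u[1],u[0]])
W=lambda x,y,z:[*(o+u*x+l*y),z]
it=ct["color"][:,:,::-1].copy();is_=cs["color"][:,:,::-1].copy()
P=[(-102,s*42,z) for s in(1,-1) for z in(0,16)]+[(116,s*42,z) for s in(1,-1) for z in(0,52)]+[(100,42,52),(100,-42,52),(65,32,28),(65,-32,28),(-45,32,8),(-45,-32,8)]
def ov(im,C,x0,y0,f,n):
    c=cv2.resize(im[y0:y0+110,x0:x0+140],None,fx=f,fy=f,interpolation=cv2.INTER_CUBIC)
    for p in P:
        q=proj(*C,W(*p));q=((q-[x0,y0]+.5)*f).astype(int);cv2.circle(c,tuple(map(int,q)),3,(255,0,255),-1)
    cv2.imwrite(n,c)
ov(it,T,310,135,5.4,"pics/ov_t.png");ov(is_,S,290,190,5.4,"pics/ov_s.png")
print(W(-125,0,0))
```

```text
0 [ 686. -144.    0.] [1003.  452.    0.]
200 [ 609. -130.  200.] [739. -32. 200.]
400 [ 531. -116.  400.] [ 476. -517.  400.]
[np.float64(505.8369179493635), np.float64(-102.65954309922508), 0]
```

View pics/ov_t.png

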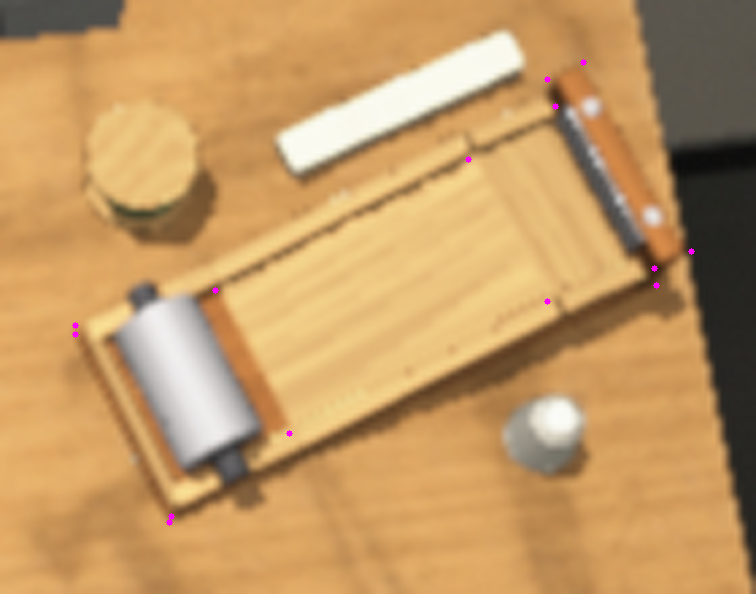

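View pics/ov_s.png

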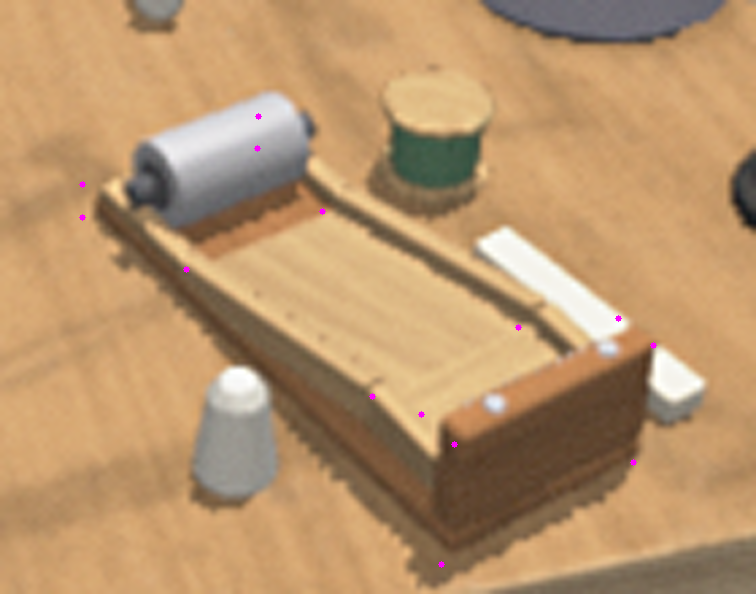

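Run:
```python
from h import *
ct=capture("top");cs=capture("side");T=cam(ct);S=cam(cs)
P1=T[0]@T[1][:3];P2=S[0]@S[1][:3]
for a,b in [((331,137),(408,112)),((331,137),(408,95)),((331,130),(408,95)),((331,80),(408,95)),((62,162),(322,40)),((62,162),(313,43))]:
    X=cv2.triangulatePoints(P1,P2,np.array(a,float),np.array(b,float))[:,0];X=X[:3]/X[3];print(a,b,X.round(),proj(*T,X).round(),proj(*S,X).round())
```

```text
(331, 137) (408, 112) [ 636. -142.  235.] [336. 113.] [388. 118.]
(331, 137) (408, 95) [ 627. -142.  267.] [337. 109.] [385. 101.]
(331, 130) (408, 95) [ 633. -141.  267.] [336. 106.] [388. 101.]
(331, 80) (408, 95) [ 674. -139.  274.] [331.  81.] [408.  95.]
(62, 162) (322, 40) [605. 274. 289.] [ 63. 151.] [315.  42.]
(62, 162) (313, 43) [594. 277. 284.] [ 62. 159.] [311.  43.]
```

Run:
```python
import cv2
s=cv2.imread("pics/side0.png")[20:190,290:470]
cv2.imwrite("pics/lamp.png",cv2.resize(s,None,fx=3.4,fy=3.4))
```

```text
(no output)
```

View pics/lamp.png

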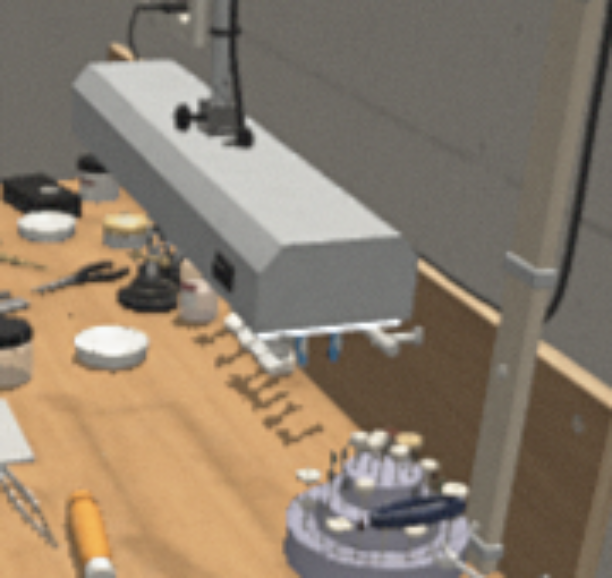

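Run:
```python
from h import *
ct=capture("top");cs=capture("side");T=cam(ct);S=cam(cs)
P1=T[0]@T[1][:3];P2=S[0]@S[1][:3]
for a,b in [((331,137),(365,117)),((331,133),(366,100)),((62,162),(312,54)),((62,162),(312,46))]:
    X=cv2.triangulatePoints(P1,P2,np.array(a,float),np.array(b,float))[:,0];X=X[:3]/X[3];print(X.round(),proj(*T,X).round(),proj(*S,X).round())
```

```text
[ 595. -129.  235.] [331. 137.] [365. 117.]
[ 592. -128.  267.] [331. 131.] [364. 101.]
[602. 296. 253.] [ 62. 162.] [312.  54.]
[595. 282. 276.] [ 62. 161.] [311.  46.]
```

Request:
servo_tool([
  [[0.03,0.016,-0.03,0,0,0,-3],[0.03,0.02,-0.04,0,0,0,-3],[0.03,0.02,-0.04,0,0,0,-3],[0.03,0.02,-0.04,0,0,0,-3],[0.03,0.02,-0.04,0,0,0,-3],[0.03,0.02,-0.04,0,0,0,-3],[0.03,0.02,-0.04,0,0,0,-3],[0.03,0.02,-0.04,0,0,0,-3],[0.03,0.02,-0.04,0,0,0,-3],[0.03,0.02,-0.04,-0.005,0,0,-3]],
])

```text
clock: 1.8
ee_pos: [395.8, 94.4, 227.6]
orientation: [3.14, 0.001, 2.227]
contact_force: [0.0, -0.0, -1.0]
finger_gap: 0.35
```

Request:
servo_tool([
  [[0.03,0.02,-0.04,-0.01,0,0,-3],[0.03,0.02,-0.04,-0.015,0,0,-3],[0.03,0.02,-0.04,-0.02,0,0,-3],[0.03,0.02,-0.035,-0.02,0,0,-3],[0.03,0.02,-0.03,-0.02,0,0,-3],[0.03,0.011,-0.013,-0.02,0,0,-3],[0.03,0,0,0,0,0,-1.2],[0.03,0,0,0,0,0,0]],
])

```text
clock: 2.8
ee_pos: [505.7, -101.8, 122.7]
orientation: [-3.141, -0.0, 1.895]
contact_force: [-0.6, 0.1, 0.6]
finger_gap: 0.347
```

```bash
cat > look.py <<'E'
from h import *
import sys
n=sys.argv[1];o=get_obs();print(o["clock"],o["ee_pos"].round(1),o["orientation"].round(3),o["contact_force"].round(1))
cs=capture("side");w=capture("wrist")
c=cs["color"][150:300,270:450,::-1]
a=cv2.resize(c,None,fx=3.3,fy=3.3,interpolation=cv2.INTER_CUBIC)
cv2.imwrite(f"pics/s{n}.png",a);cv2.imwrite(f"pics/w{n}.png",w["color"][:,:,::-1])
E
python3 look.py 1
```

```text
2.8 [ 505.7 -101.8  122.7] [-3.141 -0.     1.895] [-0.6  0.1  0.6]
```

View pics/s1.png

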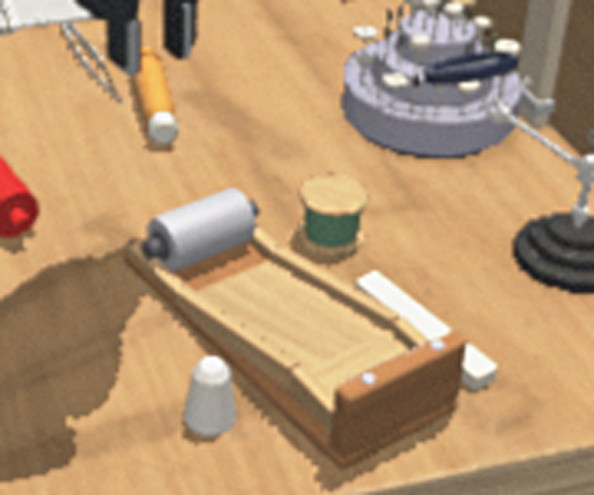

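View pics/w1.png

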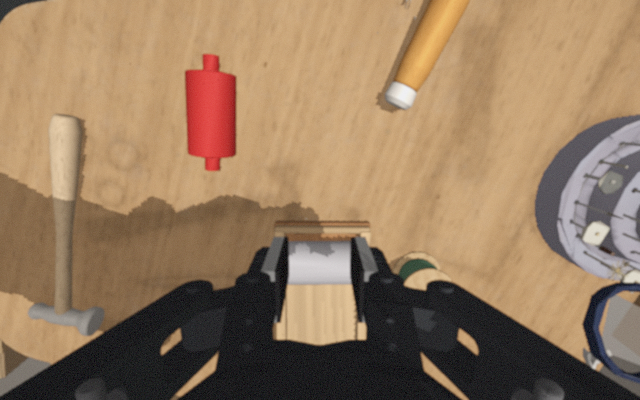

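The side crop shows the fingertips at about (122,72) and (180,55) in the crop, clear of the bench. The wrist view shows the steel roll at (320,262), centred between the fingers, with the lip level at row 232.

```bash
python3 - <<'E'
from h import *
from scipy.spatial.transform import Rotation as Ro
cs=capture("side");S=cam(cs);o=get_obs()
p=o["ee_pos"];R=Ro.from_euler("xyz",o["orientation"]).as_matrix()
for uv in [(270+124/3.3,150+72/3.3),(270+180/3.3,150+56/3.3)]:
  for z in (95,100,105,110):
    q=ray(*S,uv,z);print(uv,z,(R.T@(q-p)).round(1))
# wrist
w=capture("wrist");K=np.array(w["K"]);M=np.eye(4);M[:3,:3]=R;M[:3,3]=p
V=np.linalg.inv(M@np.array(w["T_tool_cam"]))
og=np.array([545.5,-221.2]);a=np.radians(-71.5);u=np.array([np.cos(a),np.sin(a)]);l=np.array([-u[1],u[0]])
def rf(uv,z):
    q=ray(K,V,uv,z)[:2]-og;return (q@u).round(1),(q@l).round(1)
print("roll ax ends? L/R edges",rf((288,262),35),rf((352,262),35))
print("lip outer edge",rf((320,232),14),rf((275,222),16),rf((370,222),16))
for v in(238,284):print("roll silh",v,rf((320,v),26))
E
python3 - <<'E'
import cv2
w=cv2.imread("pics/w1.png")[200:330,240:400];cv2.imwrite("pics/w1c.png",cv2.resize(w,None,fx=4.5,fy=4.5))
E
```

```text
(307.57575757575756, 171.8181818181818) 95 [40.4  6.2 28.1]
(307.57575757575756, 171.8181818181818) 100 [32.7  1.5 23.1]
(307.57575757575756, 171.8181818181818) 105 [25.1 -3.3 18.1]
(307.57575757575756, 171.8181818181818) 110 [17.5 -8.  13.1]
(324.54545454545456, 166.96969696969697) 95 [38.2 49.  28.2]
(324.54545454545456, 166.96969696969697) 100 [30.7 43.7 23.2]
(324.54545454545456, 166.96969696969697) 105 [23.1 38.5 18.2]
(324.54545454545456, 166.96969696969697) 110 [15.5 33.2 13.2]
roll ax ends? L/R edges (np.float64(-77.8), np.float64(-24.2)) (np.float64(-77.9), np.float64(26.8))
lip outer edge (np.float64(-95.1), np.float64(1.3)) (np.float64(-104.8), np.float64(-36.2)) (np.float64(-104.9), np.float64(42.9))
roll silh 238 (np.float64(-94.7), np.float64(1.3))
roll silh 284 (np.float64(-52.9), np.float64(1.4))
```

View pics/w1c.png

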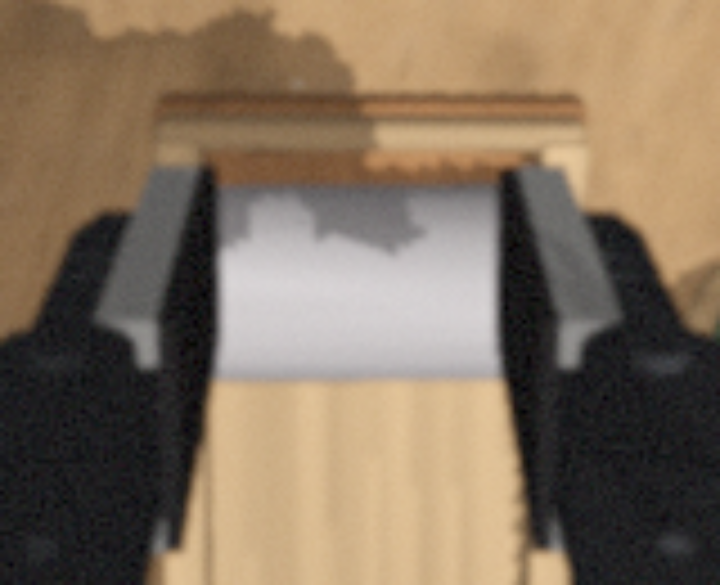

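Run:
```python
from h import *
w=capture("wrist");K=np.array(w["K"]);M=np.array(w["T_tool_cam"])
for uv in[(273.3,236.7),(286.5,236.7),(355.5,236.7),(366.5,236.7),(262,272),(377,272)]:
    d=M[:3,:3]@np.linalg.inv(K)@np.array([*uv,1]);o=M[:3,3]
    for x in(11,8):print(uv,(o+d*(x-o[0])/d[0]).round(1),end=" ")
    print()
s=cv2.imread("pics/s1.png")[0:120,60:240];cv2.imwrite("pics/s1c.png",cv2.resize(s,None,fx=4,fy=4))
```

```text
(273.3, 236.7) [ 11.  -21.5  -2.8] (273.3, 236.7) [  8.  -22.7   4.5] 
(286.5, 236.7) [ 11.  -15.3  -2.8] (286.5, 236.7) [  8.  -16.2   4.5] 
(355.5, 236.7) [11.  17.1 -2.8] (355.5, 236.7) [ 8.  18.   4.5] 
(366.5, 236.7) [11.  22.2 -2.8] (366.5, 236.7) [ 8.  23.4  4.5] 
(262, 272) [ 11.  -20.9 -36.7] (262, 272) [  8.  -22.  -31.1] 
(377, 272) [ 11.   21.2 -36.6] (377, 272) [  8.   22.3 -31.1]
```

View pics/s1c.png

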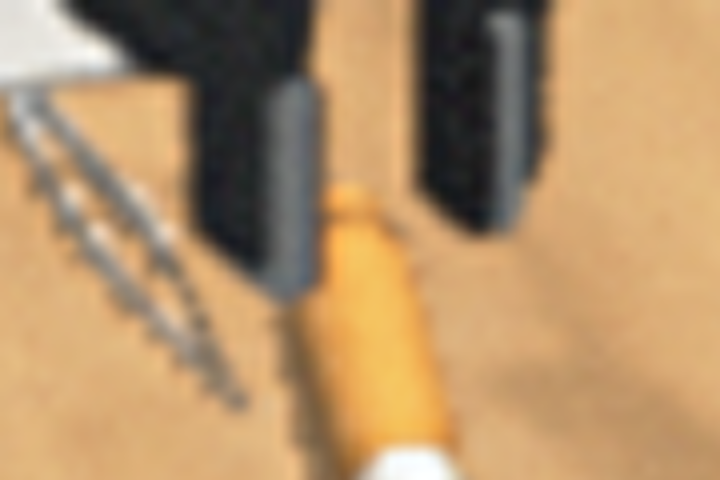

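Run:
```python
from h import *
from scipy.spatial.transform import Rotation as Ro
S=cam(capture("side"));o=get_obs();p=o["ee_pos"];R=Ro.from_euler("xyz",o["orientation"]).as_matrix()
for y in(-20,-15,15,20):
  for z in(0,5,10,15,22):
    print(y,z,[proj(*S,p+R@[x,y,z]).round(1).tolist() for x in(-11,11)])
```

```text
-20 0 [[310.1, 173.7], [304.2, 169.2]]
-20 5 [[310.1, 175.9], [304.3, 171.4]]
-20 10 [[310.1, 178.0], [304.3, 173.5]]
-20 15 [[310.1, 180.2], [304.4, 175.7]]
-20 22 [[310.2, 183.2], [304.4, 178.6]]
-15 0 [[312.2, 173.0], [306.3, 168.6]]
-15 5 [[312.2, 175.2], [306.4, 170.7]]
-15 10 [[312.2, 177.4], [306.4, 172.9]]
-15 15 [[312.2, 179.5], [306.4, 175.0]]
-15 22 [[312.3, 182.5], [306.5, 177.9]]
15 0 [[324.6, 169.0], [318.6, 164.7]]
15 5 [[324.6, 171.2], [318.6, 166.9]]
15 10 [[324.5, 173.3], [318.6, 169.0]]
15 15 [[324.5, 175.4], [318.6, 171.1]]
15 22 [[324.5, 178.4], [318.6, 174.0]]
20 0 [[326.6, 168.3], [320.6, 164.1]]
20 5 [[326.6, 170.5], [320.6, 166.2]]
20 10 [[326.5, 172.6], [320.6, 168.3]]
20 15 [[326.5, 174.8], [320.6, 170.4]]
20 22 [[326.5, 177.7], [320.5, 173.3]]
```

Request:
servo_tool([
  [[0.03,0,0,-0.02,0,0,0],[0.03,0,0,-0.02,0,0,0],[0.03,0,0,-0.015,0,0,0],[0.03,0,0,-0.008,0,0,0],[0.03,0,0,0,0,0,0]],
])

```text
clock: 3.72
ee_pos: [505.8, -102.1, 58.9]
orientation: [-3.141, -0.0, 1.894]
contact_force: [-1.0, -0.1, -0.4]
finger_gap: 0.351
```

```bash
python3 look.py 2
python3 - <<'E'
import cv2
w=cv2.imread("pics/w2.png")[180:330,230:410];cv2.imwrite("pics/w2c.png",cv2.resize(w,None,fx=3.9,fy=3.9))
E
```

```text
3.725 [ 505.8 -102.1   58.9] [-3.141 -0.     1.894] [-1.  -0.1 -0.4]
```

View pics/s2.png

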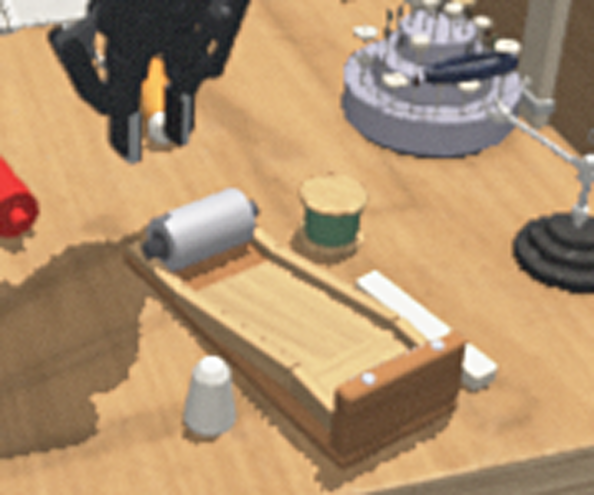

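View pics/w2c.png

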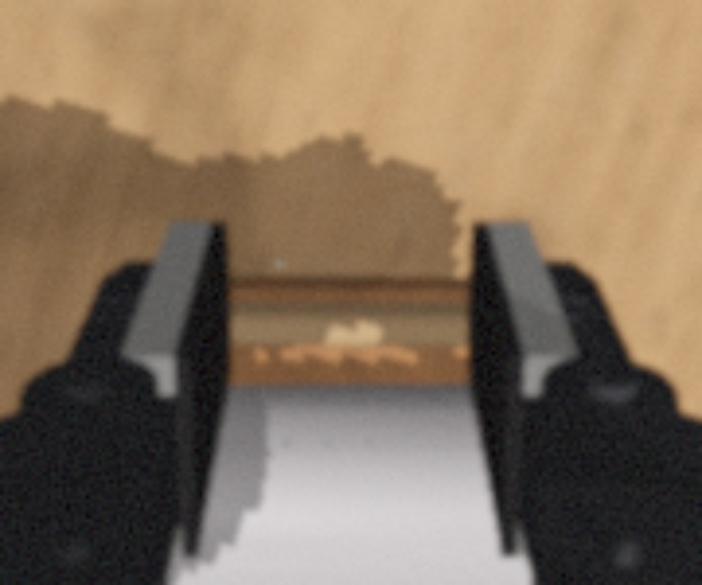

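```bash
cat > tip.py <<'E'
from h import *
import sys
from scipy.spatial.transform import Rotation as Ro
S=cam(capture("side"));o=get_obs();p=o["ee_pos"];R=Ro.from_euler("xyz",o["orientation"]).as_matrix()
for y in(-18,18):
  for z in(0,10,22):
    print(y,z,"crop",[((proj(*S,p+R@[x,y,z])-[270,150])*3.3).round().tolist() for x in(-11,0,11)])
og=np.array([545.5,-221.2]);a=np.radians(-71.5);u=np.array([np.cos(a),np.sin(a)]);l=np.array([-u[1],u[0]])
print("ramp",(p[:2]-og)@u,(p[:2]-og)@l)
E
python3 tip.py
python3 - <<'E'
from h import *
w=capture("wrist");K=np.array(w["K"]);M=np.array(w["T_tool_cam"])
f=lambda x,y:(230+x/3.9,180+y/3.9)
for uv in[f(210,222),f(475,222),f(228,385),f(472,385),f(350,278),f(350,345)]:
    d=M[:3,:3]@np.linalg.inv(K)@np.array([*uv,1]);o=M[:3,3]
    print(np.round(uv,1),[(o+d*(z-o[2])/d[2]).round(1).tolist() for z in(59-40,59-26,59-16,59-8)])
E
```

```text
-18 0 crop [[137.0, 165.0], [127.0, 157.0], [118.0, 149.0]]
-18 10 crop [[137.0, 178.0], [127.0, 170.0], [118.0, 162.0]]
-18 22 crop [[137.0, 194.0], [128.0, 186.0], [119.0, 178.0]]
18 0 crop [[184.0, 148.0], [174.0, 140.0], [165.0, 133.0]]
18 10 crop [[183.0, 161.0], [174.0, 153.0], [165.0, 146.0]]
18 22 crop [[183.0, 176.0], [174.0, 169.0], [165.0, 161.0]]
ramp -125.13414249358823 0.69954141189897
[283.8 236.9] [[1.9, -19.2, 19.0], [-3.8, -20.9, 33.0], [-7.9, -22.2, 43.0], [-11.2, -23.1, 51.0]]
[351.8 236.9] [[1.9, 17.7, 19.0], [-3.8, 19.2, 33.0], [-7.9, 20.3, 43.0], [-11.2, 21.2, 51.0]]
[288.5 278.7] [[-23.4, -17.4, 19.0], [-31.4, -18.9, 33.0], [-37.1, -20.0, 43.0], [-41.7, -20.9, 51.0]]
[351.  278.7] [[-23.4, 18.0, 19.0], [-31.4, 19.5, 33.0], [-37.1, 20.6, 43.0], [-41.6, 21.5, 51.0]]
[319.7 251.3] [[-6.6, 0.3, 19.0], [-13.1, 0.3, 33.0], [-17.7, 0.3, 43.0], [-21.4, 0.3, 51.0]]
[319.7 268.5] [[-17.0, 0.3, 19.0], [-24.4, 0.3, 33.0], [-29.7, 0.3, 43.0], [-34.0, 0.3, 51.0]]
```

Request:
servo_tool([
  [[0.03,0,0,-0.012,0,0,0],[0.03,0,0,-0.012,0,0,0],[0.03,0,0,-0.004,0,0,0],[0.03,0,0,0,0,0,0]],
])

```text
clock: 4.42
ee_pos: [505.6, -102.2, 30.6]
orientation: [-3.14, -0.001, 1.894]
contact_force: [-0.5, -0.8, 0.9]
finger_gap: 0.347
```

```bash
python3 look.py 3; python3 tip.py
python3 - <<'E'
import cv2
w=cv2.imread("pics/s3.png")[80:300,60:320];cv2.imwrite("pics/s3c.png",cv2.resize(w,None,fx=2.7,fy=2.7))
E
```

```text
4.425 [ 505.6 -102.2   30.6] [-3.140e+00 -1.000e-03  1.894e+00] [-0.5 -0.8  0.9]
-18 0 crop [[136.0, 202.0], [127.0, 194.0], [118.0, 186.0]]
-18 10 crop [[137.0, 215.0], [128.0, 206.0], [119.0, 198.0]]
-18 22 crop [[137.0, 230.0], [128.0, 221.0], [119.0, 213.0]]
18 0 crop [[183.0, 185.0], [173.0, 177.0], [164.0, 169.0]]
18 10 crop [[183.0, 197.0], [173.0, 189.0], [164.0, 182.0]]
18 22 crop [[182.0, 212.0], [173.0, 204.0], [164.0, 196.0]]
ramp -125.24631289508297 0.4765349418938172
```

View pics/s3c.png

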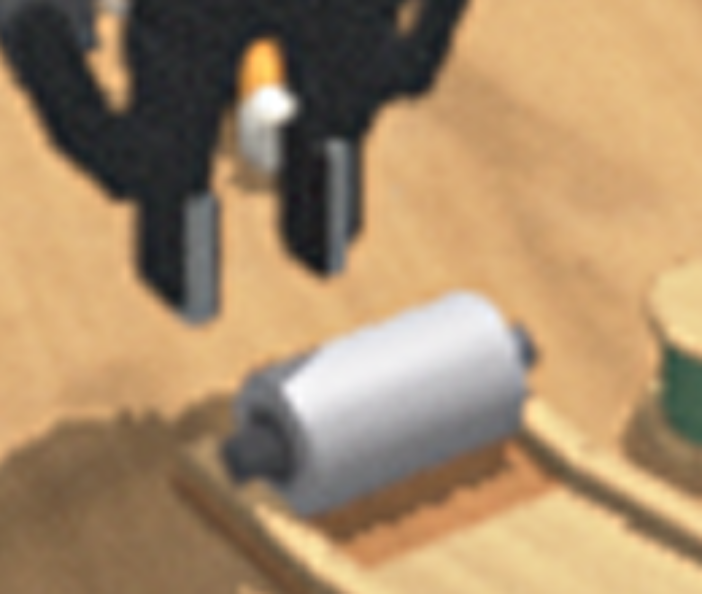

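View pics/w3.png

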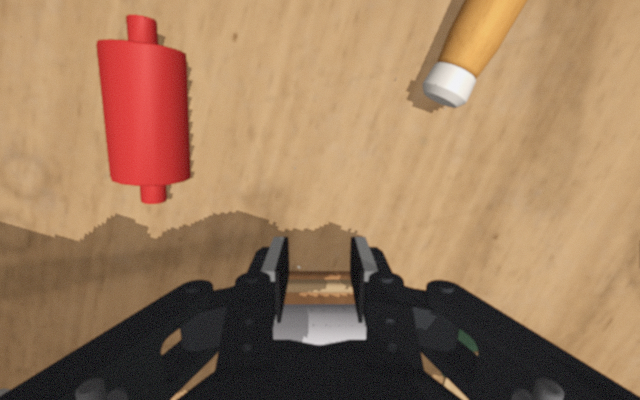

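Request:
servo_tool([
  [[0.03,0,0,-0.005,0,0,0],[0.03,0,0,-0.004,0,0,0],[0.03,0,0,-0.002,0,0,0],[0.03,0,0,-0.001,0,0,0],[0.03,0,0,0,0,0,0]],
])

```text
clock: 5.2
ee_pos: [506.0, -102.2, 19.1]
orientation: [-3.141, -0.0, 1.894]
contact_force: [-0.1, -1.0, 0.6]
finger_gap: 0.35
```

```bash
python3 look.py 4; python3 tip.py
python3 - <<'E'
import cv2
w=cv2.imread("pics/s4.png")[80:300,60:320];cv2.imwrite("pics/s4c.png",cv2.resize(w,None,fx=2.7,fy=2.7))
E
```

```text
5.2 [ 506.  -102.2   19.1] [-3.141 -0.     1.894] [-0.1 -1.   0.6]
-18 0 crop [[136.0, 217.0], [127.0, 209.0], [118.0, 201.0]]
-18 10 crop [[137.0, 230.0], [128.0, 222.0], [119.0, 213.0]]
-18 22 crop [[137.0, 245.0], [128.0, 236.0], [119.0, 228.0]]
18 0 crop [[182.0, 200.0], [173.0, 192.0], [164.0, 184.0]]
18 10 crop [[182.0, 212.0], [173.0, 204.0], [164.0, 196.0]]
18 22 crop [[182.0, 227.0], [173.0, 219.0], [164.0, 211.0]]
ramp -125.3137733055168 0.37450058040516865
```

View pics/s4c.png

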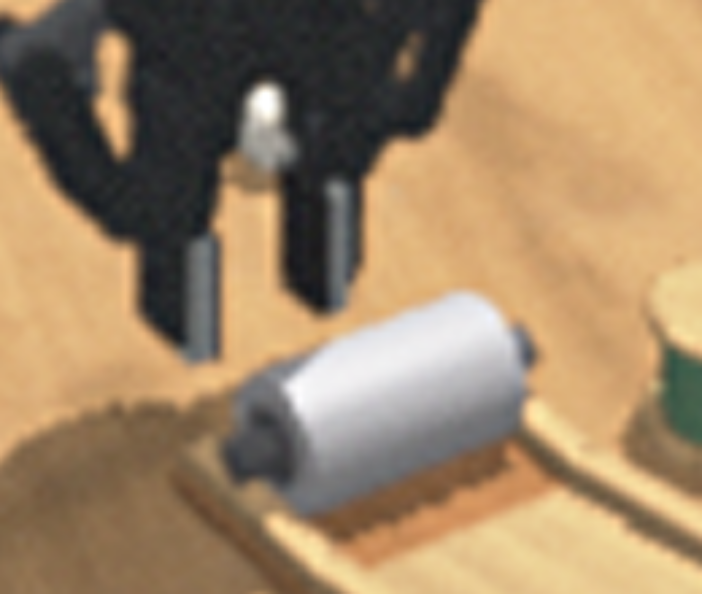

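Both cameras put the tips near TCP height with the fingers partly open, not the stated 22 mm ahead of it. There is no bench contact at TCP z 19 either, so I go by the image: tip at about 22 mm. I'll lower 2 mm and close in on the roll.

Request:
servo_tool([
  [[0.03,0.001,-0.003,-0.001,0,0,0],[0.03,0.001,-0.003,-0.001,0,0,0],[0.03,0.001,-0.003,0,0,0,0],[0.03,0.001,-0.003,0,0,0,0],[0.03,0.001,-0.003,0,0,0,0],[0.03,0.001,-0.003,0,0,0,0],[0.03,0,0,0,0,0,0]],
])

```text
clock: 6.22
ee_pos: [512.1, -120.5, 17.2]
orientation: [-3.142, 0.0, 1.894]
contact_force: [-0.0, 0.4, 0.2]
finger_gap: 0.351
```

```bash
python3 look.py 5; python3 tip.py
python3 - <<'E'
import cv2
w=cv2.imread("pics/s5.png")[80:300,60:320];cv2.imwrite("pics/s5c.png",cv2.resize(w,None,fx=2.7,fy=2.7))
w=cv2.imread("pics/w5.png")[180:330,230:410];cv2.imwrite("pics/w5c.png",cv2.resize(w,None,fx=3.9,fy=3.9))
E
```

```text
6.225 [ 512.1 -120.5   17.2] [-3.142  0.     1.894] [-0.   0.4  0.2]
-18 0 crop [[152.0, 234.0], [143.0, 226.0], [134.0, 218.0]]
-18 10 crop [[152.0, 247.0], [143.0, 238.0], [134.0, 230.0]]
-18 22 crop [[152.0, 262.0], [143.0, 253.0], [134.0, 245.0]]
18 0 crop [[198.0, 216.0], [189.0, 208.0], [179.0, 200.0]]
18 10 crop [[198.0, 229.0], [189.0, 221.0], [179.0, 213.0]]
18 22 crop [[198.0, 243.0], [188.0, 235.0], [179.0, 227.0]]
ramp -106.47303428830494 0.23622909362982014
```

View pics/s5c.png

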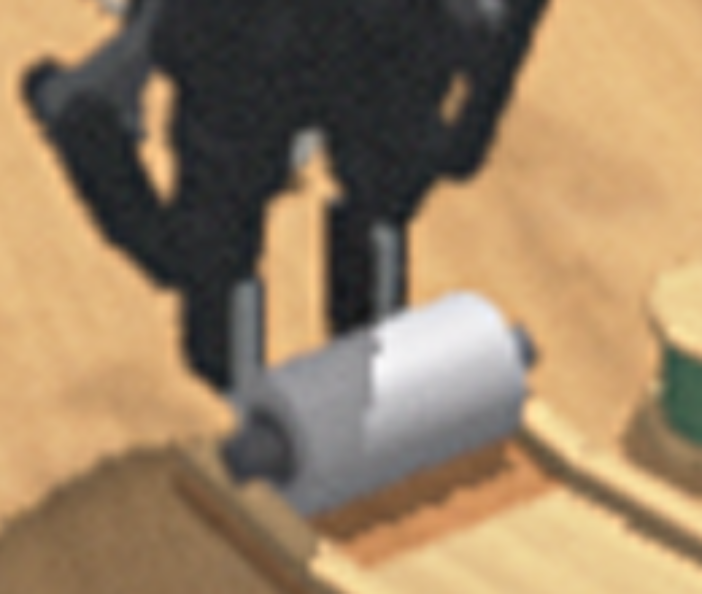

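View pics/w5c.png

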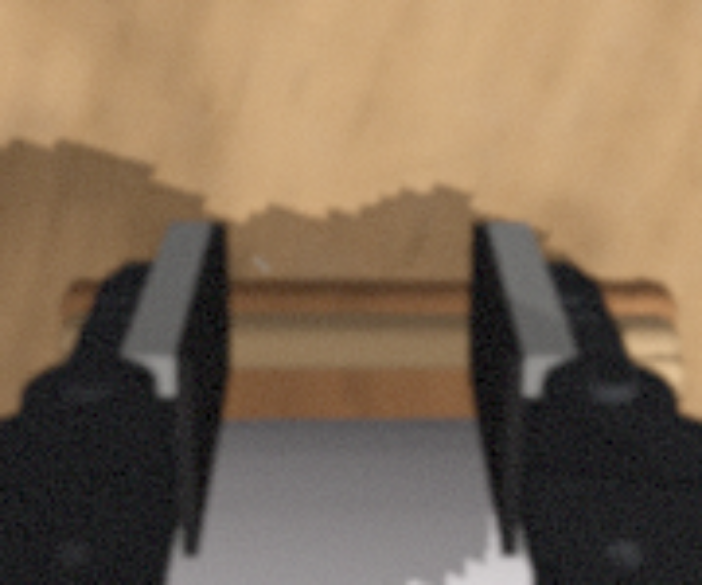

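Request:
servo_tool([
  [[0.03,0.001,-0.003,0,0,0,0],[0.03,0.001,-0.003,0,0,0,0],[0.03,0.001,-0.003,0,0,0,0],[0.03,0.001,-0.003,0,0,0,0],[0.03,0.001,-0.003,0,0,0,0],[0.03,0.001,-0.003,0,0,0,0]],
])

```text
clock: 7.12
ee_pos: [518.0, -138.5, 17.2]
orientation: [-3.141, -0.0, 1.894]
contact_force: [-0.3, -0.3, 0.4]
finger_gap: 0.352
```

```bash
python3 look.py 6; python3 tip.py|tail -1
python3 - <<'E'
import cv2
w=cv2.imread("pics/s6.png")[80:300,60:320];cv2.imwrite("pics/s6c.png",cv2.resize(w,None,fx=2.7,fy=2.7))
w=cv2.imread("pics/w6.png")[180:330,230:410];cv2.imwrite("pics/w6c.png",cv2.resize(w,None,fx=3.9,fy=3.9))
E
```

```text
7.125 [ 518.  -138.5   17.2] [-3.141 -0.     1.894] [-0.3 -0.3  0.4]
ramp -87.20209320342555 0.2406285194049751
```

View pics/s6c.png

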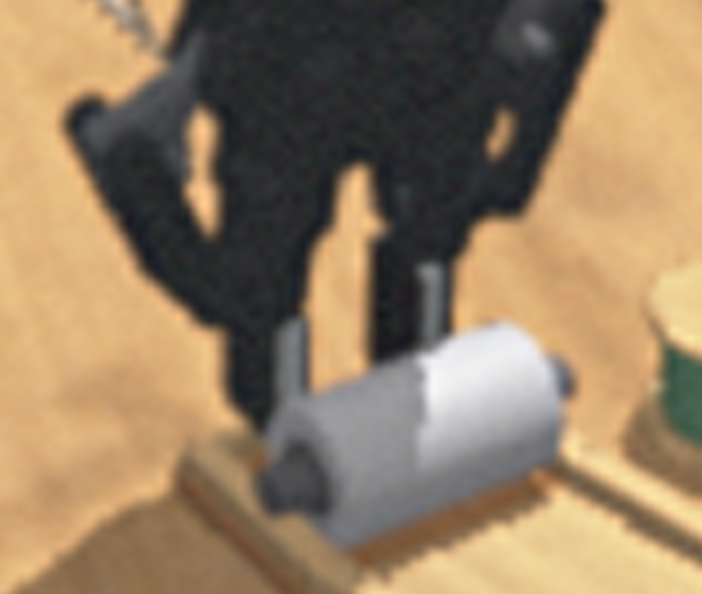

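View pics/w6c.png

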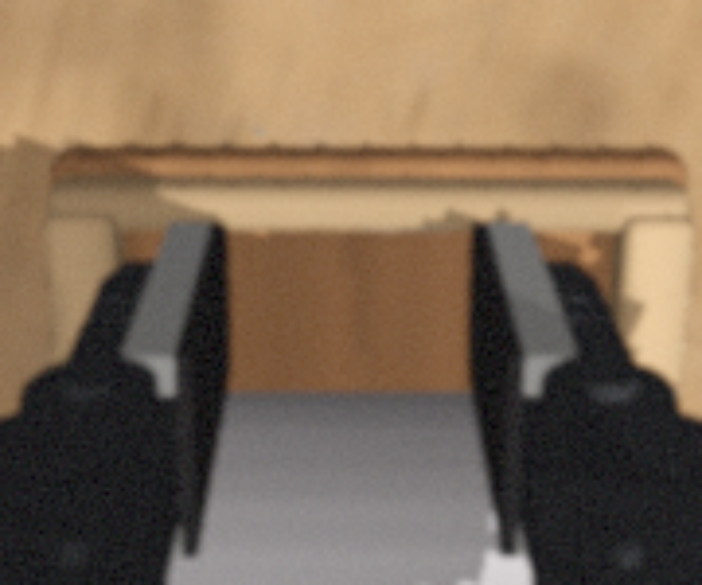

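The roll is being pushed up straight and centred: the roll's rear edge is level at row 392 of the wrist crop and the cheeks are at columns 48 and 690. I'll keep going and rise with the incline.

Request:
servo_tool([
  [[0.03,0.001,-0.003,0,0,0,0],[0.03,0.001,-0.003,0,0,0,0],[0.03,0.001,-0.003,0,0,0,0],[0.03,0.001,-0.003,0.0005,0,0,0],[0.03,0.001,-0.003,0.0006,0,0,0],[0.03,0.001,-0.003,0.0005,0,0,0],[0.03,0.001,-0.003,0.0006,0,0,0],[0.03,0.001,-0.003,0.0005,0,0,0],[0.03,0.001,-0.003,0.0006,0,0,0],[0.03,0.001,-0.003,0.0005,0,0,0]],
])

```text
clock: 8.52
ee_pos: [528.1, -168.4, 21.0]
orientation: [-3.142, 0.0, 1.894]
contact_force: [-0.2, 2.8, 0.6]
finger_gap: 0.351
```

```bash
python3 look.py 7; python3 tip.py|tail -1
python3 - <<'E'
import cv2
w=cv2.imread("pics/s7.png")[80:300,100:360];cv2.imwrite("pics/s7c.png",cv2.resize(w,None,fx=2.7,fy=2.7))
w=cv2.imread("pics/w7.png")[180:330,230:410];cv2.imwrite("pics/w7c.png",cv2.resize(w,None,fx=3.9,fy=3.9))
E
```

```text
8.525 [ 528.1 -168.4   21. ] [-3.142  0.     1.894] [-0.2  2.8  0.6]
ramp -55.29679206528972 0.25892701430596077
```

View pics/s7c.png

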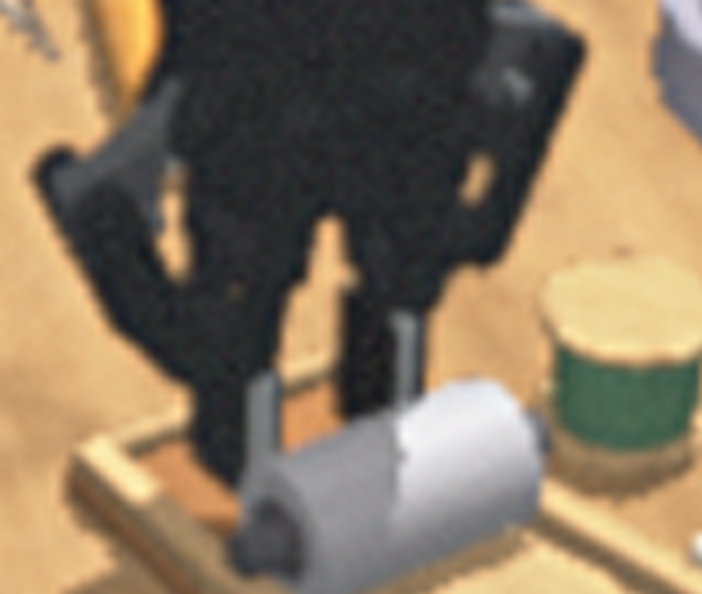

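View pics/w7c.png

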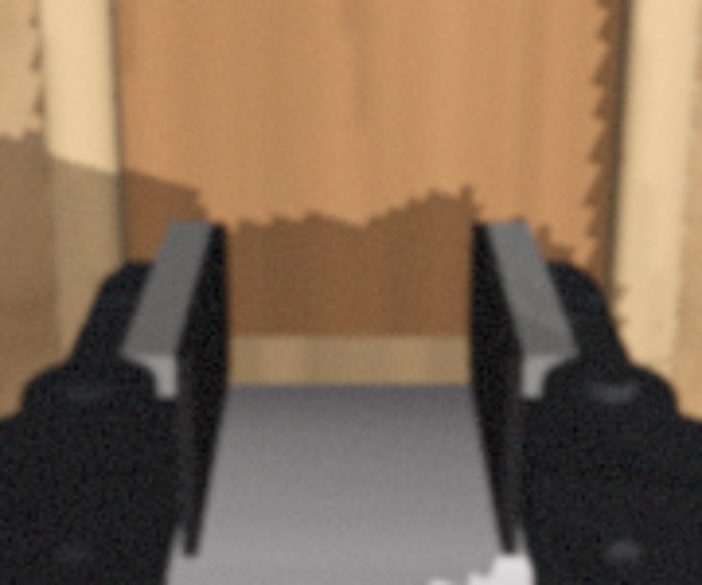

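Request:
servo_tool([
  [[0.03,0.001,-0.003,0.0006,0,0,0],[0.03,0.001,-0.003,0.0005,0,0,0],[0.03,0.001,-0.003,0.0006,0,0,0],[0.03,0.001,-0.003,0.0005,0,0,0],[0.03,0.001,-0.003,0.0006,0,0,0],[0.03,0.001,-0.003,0.0005,0,0,0],[0.03,0.001,-0.003,0.0006,0,0,0],[0.03,0.001,-0.003,0.0005,0,0,0],[0.03,0.001,-0.003,0.0006,0,0,0],[0.03,0.001,-0.003,0.0005,0,0,0]],
])

```text
clock: 9.93
ee_pos: [538.0, -198.4, 26.5]
orientation: [-3.141, 0.0, 1.894]
contact_force: [-0.3, 2.1, 1.3]
finger_gap: 0.35
```

```bash
python3 look.py 8; python3 tip.py|tail -1
```

```text
9.925 [ 538.  -198.4   26.5] [-3.141  0.     1.894] [-0.3  2.1  1.3]
ramp -23.651330140503106 0.22479868087656563
```

View pics/s8.png

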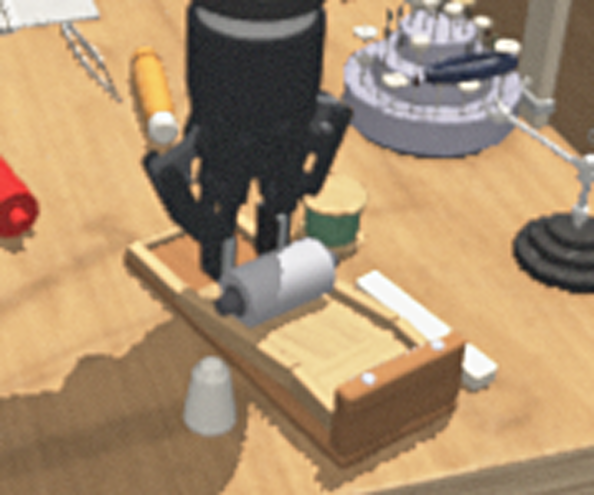

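View pics/w8.png

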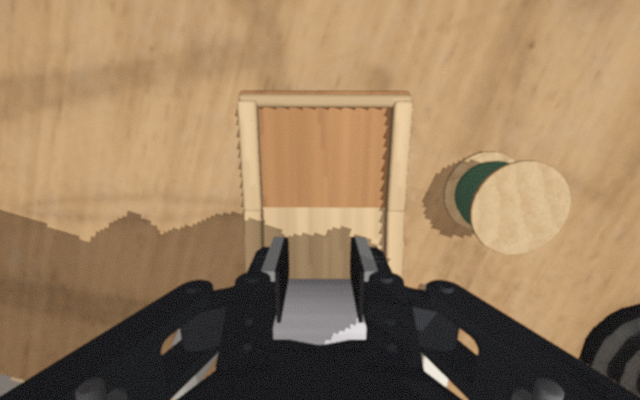

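The roll is climbing straight at about x +5. The bystanders are well clear.

Request:
servo_tool([
  [[0.03,0.001,-0.003,0.0006,0,0,0],[0.03,0.001,-0.003,0.0005,0,0,0],[0.03,0.001,-0.003,0.0006,0,0,0],[0.03,0.001,-0.003,0.0005,0,0,0],[0.03,0.001,-0.003,0.0006,0,0,0],[0.03,0.001,-0.003,0.0005,0,0,0],[0.03,0.001,-0.003,0.0006,0,0,0],[0.03,0.001,-0.003,0.0005,0,0,0],[0.03,0.001,-0.003,0.0006,0,0,0],[0.03,0.001,-0.003,0.0005,0,0,0]],
])

```text
clock: 11.32
ee_pos: [548.1, -228.4, 32.0]
orientation: [-3.142, -0.0, 1.894]
contact_force: [-1.7, 2.6, 1.4]
finger_gap: 0.352
```

```bash
python3 look.py 9; python3 tip.py|tail -1
```

```text
11.325 [ 548.1 -228.4   32. ] [-3.142 -0.     1.894] [-1.7  2.6  1.4]
ramp 7.998556555591279 0.12006221547036011
```

View pics/s9.png

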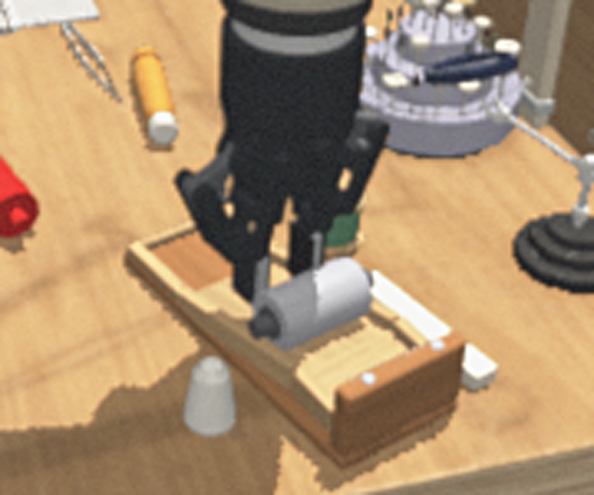

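Request:
servo_tool([
  [[0.03,0.001,-0.003,0.0006,0,0,0],[0.03,0.001,-0.003,0.0005,0,0,0],[0.03,0.001,-0.003,0.0006,0,0,0],[0.03,0.001,-0.003,0.0005,0,0,0],[0.03,0.001,-0.003,0.0006,0,0,0],[0.03,0.0007,-0.002,0.0004,0,0,0],[0.03,0.0006,-0.002,0.0004,0,0,0],[0.03,0.0007,-0.002,0.0004,0,0,0],[0.03,0.0007,-0.002,0.0004,0,0,0],[0.03,0.0006,-0.002,0.0004,0,0,0]],
])

```text
clock: 12.72
ee_pos: [556.4, -253.3, 36.8]
orientation: [-3.142, 0.0, 1.894]
contact_force: [-0.4, 3.1, 2.4]
finger_gap: 0.349
```

```bash
python3 look.py 10; python3 tip.py|tail -1
```

```text
12.725 [ 556.4 -253.3   36.8] [-3.142  0.     1.894] [-0.4  3.1  2.4]
ramp 34.14355274658928 0.10933958669869348
```

View pics/s10.png

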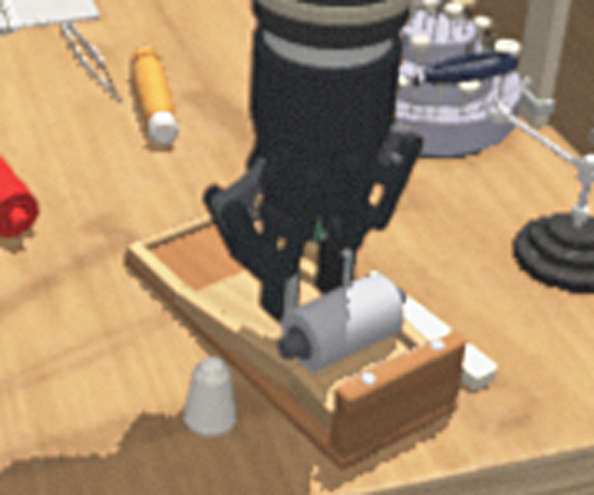

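The roll is right at the crest. I'll go slowly and level over it.

Request:
servo_tool([
  [[0.03,0.0006,-0.0018,0.0002,0,0,0],[0.03,0.0006,-0.0018,0,0,0,0],[0.03,0.0006,-0.0018,0,0,0,0],[0.03,0.0006,-0.0018,0,0,0,0],[0.03,0.0006,-0.0018,0,0,0,0],[0.03,0.0006,-0.0018,0,0,0,0],[0.03,0.0003,-0.0009,0,0,0,0],[0.03,0,0,0,0,0,0],[0.03,0,0,0,0,0,0]],
])

```text
clock: 14.0
ee_pos: [560.2, -264.9, 36.9]
orientation: [-3.141, -0.0, 1.894]
contact_force: [0.4, 0.2, -0.9]
finger_gap: 0.351
```

```bash
python3 look.py 11; python3 tip.py|tail -1
```

```text
14.0 [ 560.2 -264.9   36.9] [-3.141 -0.     1.894] [ 0.4  0.2 -0.9]
ramp 46.06806479227524 0.11092352124153493
```

View pics/s11.png

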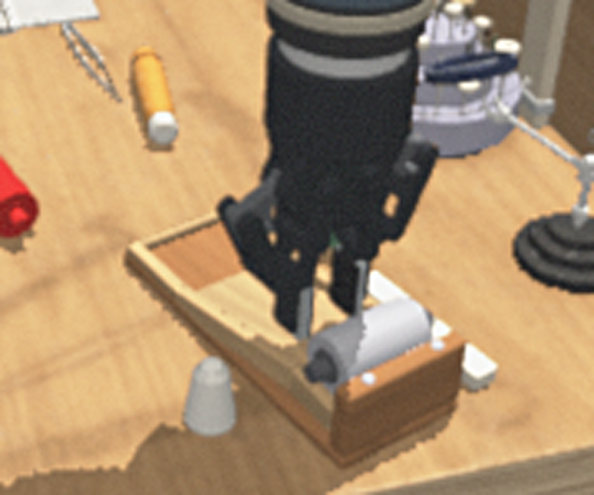

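View pics/w11.png

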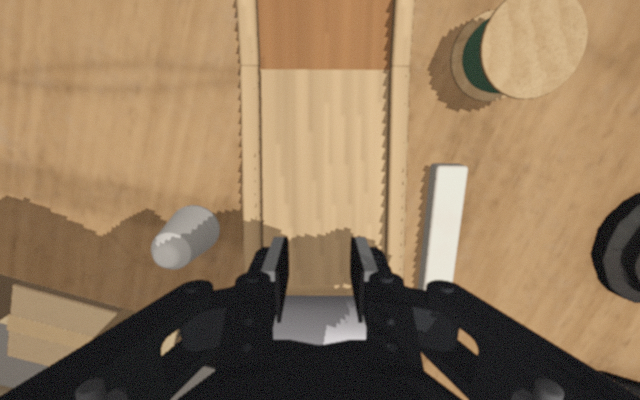

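The side view shows the roll beyond the crest, against the stop and clear of the fingers, and the contact force is gone. I'll back off downhill, then go up.

Request:
servo_tool([
  [[0.03,-0.001,0.003,0,0,0,0],[0.03,-0.002,0.006,0.002,0,0,0],[0.03,-0.003,0.009,0.005,0,0,0],[0.03,-0.004,0.012,0.01,0,0,0],[0.03,-0.005,0.015,0.02,0,0,0],[0.03,-0.01,0.02,0.025,0,0,0],[0.03,-0.015,0.025,0.025,0,0,0],[0.03,-0.015,0.025,0.015,0,0,0],[0.03,-0.01,0.015,0,0,0,0],[0.03,0,0,0,0,0,0]],
])

```text
clock: 15.4
ee_pos: [494.6, -133.9, 139.4]
orientation: [3.141, 0.0, 1.896]
contact_force: [0.1, -1.2, 0.2]
finger_gap: 0.35
```

Run:
```python
from h import *
print(get_obs()["ee_pos"])
c=capture("top");s=capture("side")
cv2.imwrite("pics/t12.png",cv2.resize(c["color"][120:250,300:460,::-1],None,fx=4.5,fy=4.5,interpolation=cv2.INTER_CUBIC))
cv2.imwrite("pics/s12.png",cv2.resize(s["color"][190:300,290:430,::-1],None,fx=5.4,fy=5.4,interpolation=cv2.INTER_CUBIC))
```

```text
[ 494.58807133 -133.89777418  139.39796878]
```

View pics/t12.png

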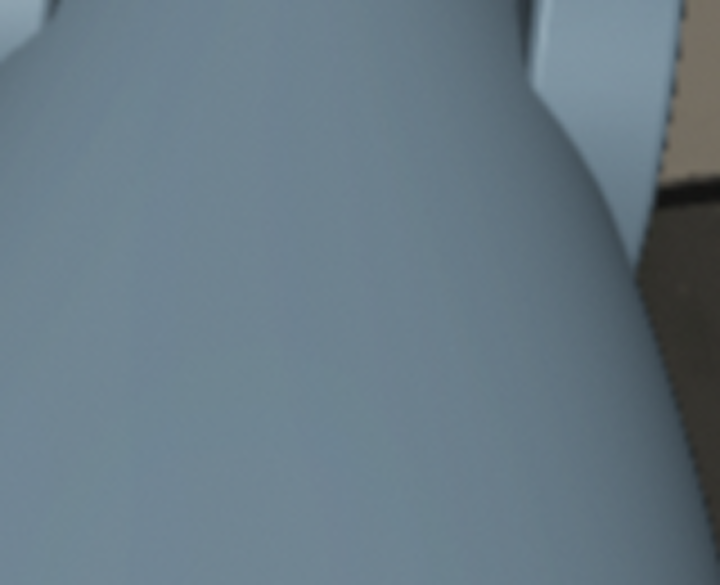

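View pics/s12.png

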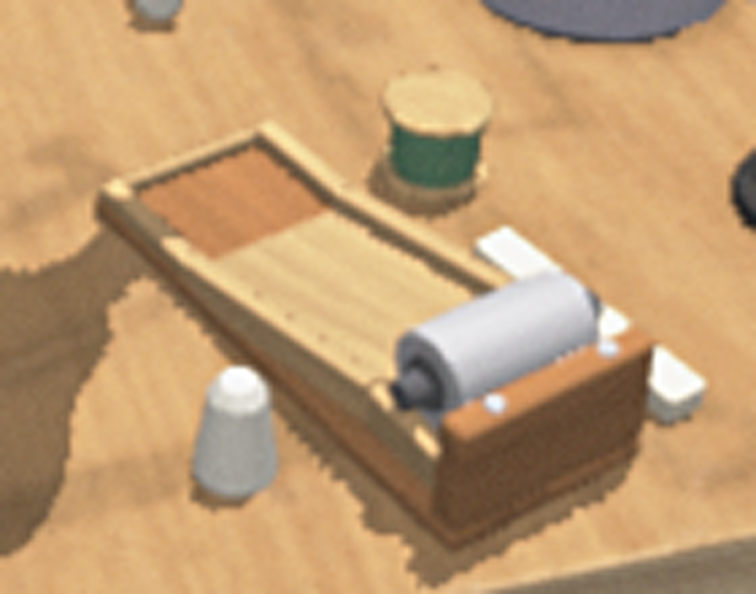

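The side view shows the roll on the crest shelf next to the stop, with journals at about (408,390) and (593,303), and the bystanders where they were. The arm blocks the top view. I check the roll's position by ray.

Run:
```python
from h import *
S=cam(capture("side"))
og=np.array([545.5,-221.2]);a=np.radians(-71.5);u=np.array([np.cos(a),np.sin(a)]);l=np.array([-u[1],u[0]])
for x in(78,82,86):
    print(x,[((proj(*S,[*(og+u*x+l*y),45])-[290,190]+.5)*5.4).round().tolist() for y in(-42,42)])
for n,uv in(("R",(402,391)),("L",(594,300))):
    q=ray(*S,((uv[0]+.5)/5.4-.5+290,(uv[1]+.5)/5.4-.5+190),45)[:2]-og;print(n,q@u,q@l)
a=cv2.imread("pics/crop_s.png").astype(int);b=cv2.imread("pics/s12.png").astype(int)
for n,(x0,x1,y0,y1) in dict(spool=(380,495,70,190),cone=(190,280,360,500),felt=(650,710,340,420)).items():print(n,abs(a-b)[y0:y1,x0:x1].mean().round(1))
```

```text
78 [[376.0, 392.0], [571.0, 299.0]]
82 [[384.0, 399.0], [579.0, 306.0]]
86 [[392.0, 406.0], [587.0, 312.0]]
R 82.52741175070167 -34.864742451900014
L 82.87256373047812 48.31625399855278
spool 9.4
cone 10.4
felt 9.0
```

Request:
servo_tool([
  [[0.03,-0.02,0.05,0.01,0,0,0],[0.03,-0.02,0.05,0.01,0,0,0],[0.03,-0.02,0.05,0.01,0,0,0],[0.03,-0.02,0.05,0.01,0,0,0],[0.03,-0.02,0.05,0.01,0,0,0],[0.03,-0.02,0.05,0.01,0,0,0],[0.03,-0.02,0.05,0,0,0,0],[0.03,0,0,0,0,0,0],[0.03,0,0,0,0,0,0]],
])

```text
clock: 16.68
ee_pos: [355.5, 214.9, 198.5]
orientation: [-3.141, 0.001, 1.895]
contact_force: [-1.1, -0.4, 0.5]
finger_gap: 0.35
```

Run:
```python
from h import *
c=capture("top")
cv2.imwrite("pics/t13.png",cv2.resize(c["color"][135:240,310:450,::-1],None,fx=5.6,fy=5.6,interpolation=cv2.INTER_CUBIC))
```

```text
(no output)
```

View pics/t13.png

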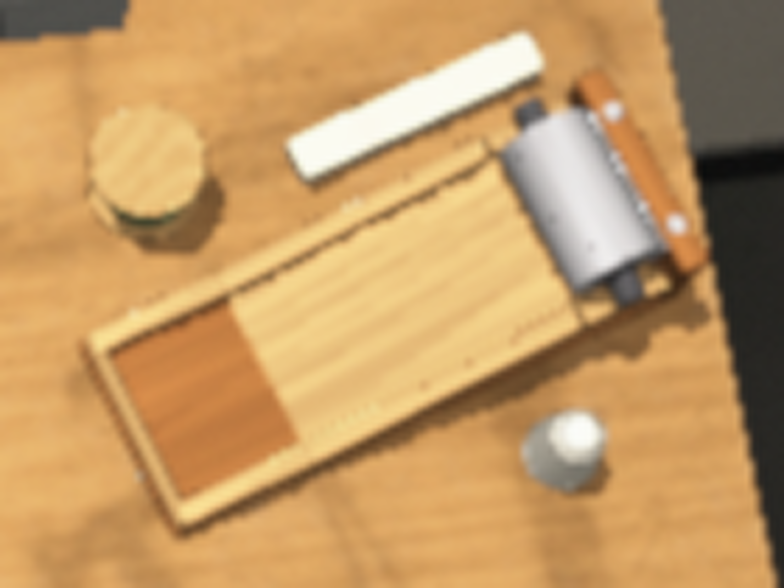

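The top view shows the roll parallel to the stop face and against it, and the spool, felt stick and cone at the same pixels as before. I'm handing in.

```bash
python3 -c "
from workcell import *
print(close_job())"
```

```text
the job is handed in; nothing more can be done
None
```

The steel roll now lies against the stop block beyond the crest, and the job was handed in shortly after 16.7 s of the 32 s allowed. I set the two fingertips behind the roll and pushed it up the incline at about 25 mm/s, slowing to about 15 mm/s over the crest. It settled against the stop by itself, and I then backed the fingers away.

**Roll position:** the last side-view measurement puts its middle at ramp x of about 82.7 mm, straight across the ramp to well under 0.1 rad. The top view shows it parallel to the stop face and touching it.

**Other things on the bench:** the spool, felt stick and cone are at the same pixels as before. The ring clamp and tweezers were not measured, but the arm kept well above and away from them.

**Checks that disagreed or were not made:**
- With the fingers partly open, both cameras showed the fingertips level with the TCP, not 22 mm ahead of it. I worked from the cameras, and there was no contact with the bench at that height.
- The side view gives the roll about 7 mm off-centre sideways, but the cheeks leave it only about 2 mm of play. I take this as error in my ramp pose or in picking the journal pixels.
- I did not measure how fast the roll turned. Its motion over the incline matched the push throughout.

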